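# Test the bench stop button and reset it

### The arm

A 6-joint arm with a two-finger parallel gripper is mounted at the origin on a cart in front of the work surface, level with it; the furniture and walls round the work are solid. World frame = base frame: x ahead of the robot, y to its left, z up, the work surface at z = 0. Lengths are in mm, angles in rad, forces in N, time in s.
With the tool pointing down it reaches from about 275 to 1000 mm from the base axis. Payload 8.4 kg.
Tool frame: the origin (TCP) lies at the very end of the fingers, on their centre line; the grasp point (between the pads) lies 19 mm behind it (r.pinch_z is the distance from the TCP to the grasp point, in mm); z points along the fingers, y is the line along which they close (so a half turn about z gives the same grasp; the last joint's range is limited). The gripper opens to 85 mm and grips with 20 to 120 N. Pads are 22 mm wide; open, the fingers measure 114 mm over their backs; the gripper's body (76 mm by 85 mm) begins 54 mm behind the grasp point. The pads swing forward as they close: fully open they stand 13 mm farther back than shut.
Start: joints at [1.326, 0.353, 1.633, -0, 1.155, -0.002], TCP at [150.262, 606.671, 231.281] pointing down, gripper open.
Joint ranges: [-2.63, 2.63], [-0.92, 2.1], [0.06, 2.66], [-1.3, 4.44], [0, 2.69], [-3.02, 3.02]. Speed limits (rad/s): [2.22, 2.22, 2.79, 3.14, 3.14, 3.14].

### API

Orientations are given as [roll, pitch, yaw] about the fixed x, y, z axes, in that order (R = Rz(yaw) Ry(pitch) Rx(roll)).
In Python, from rig import r gives the robot as it stands.
- The arm moves only by the tool carry_out, never from a script. Its argument "series" is a list of rows, each a list of 7 numbers: the turn, a rotation vector about the tool's x, y, z as a fraction of full scale, then the shift along the tool's x, y, z as a fraction of full scale, then the gripper command: -1 is fully open, 1 is shut, values between are in proportion. A call has 1 to 8 rows; each row is the pose to reach, as a shift and turn from the pose commanded when the call began, along the tool's axes at that moment, turning the shorter way round; what a row does not reach only later rows make up. Full scale, the value 1, is 0.25 m for a shift and pi rad for a turn. A row lasts 1/8 s, in which the tool goes at most 62.5 mm and 10.7 degrees, less where a joint would pass 70% of its speed; a pose out of reach is approached as far as the arm can. A call with a number of a shift or a turn outside -1 to 1 is refused whole. A call with a gripper value outside its range is refused whole. The fingers move at their own pace and stop on an object; "force" is the grip in N (left out, the last holds). Time passes only in rows, so rows that repeat a pose let the fingers close. It gives the time, the measured TCP pose, the force, the opening and the grip force at its end, in the units of the state.
- r.sense(): the state, without advancing time (a new reading comes with each control period).
- r.grab_frame(name): name is "side" or "top"; returns the picture (384x512x3 uint8, red, green, blue); there is no depth.
- r.get_calibration(name): a dict with "K" (3x3 intrinsics, pixels), "pose" (4x4, takes a point from camera to world coordinates). Camera axes: x right, y up, looking along -z (the intrinsics and any distortion apply to the point x, -y, -z); pixel columns grow to the right and rows downward; lengths in mm; the calibration is good to about 2 mm. A picture is of the moment at which its call begins. get_calibration takes no time and is no camera call.
- r.sign_off(): hands the job in; it is judged then, once.
Trained networks look in the newest picture that a camera, given by its name, has taken for a name from the list of things; names that differ only in an ending like _2 or _b are one class to them, and where a whole thing is asked for, a point or a joint stands for the part that bears it (a point fixed in the world has none). Each returns a list of dicts, best first, with "score" (0 to 1); they miss things now and then, are a little off and sometimes report something else, mostly with a low value. They report only what shows in the picture. A call takes as long as a camera call.
- r.silhouettes(camera, label): "region" (384x512 bool, what is visible of it) and "position" ([row, column] in pixels, amid what is visible of it).
The state is a dict: "clock": time; "qpos": joint angles; "qvel": joint speeds; "joint_efforts": joint torques, N m; "eef_pos": TCP position; "tcp_rot": TCP orientation; "contact_force": force on the tool from outside, world axes, zero at the start; "wrist_torque": the same for the moment, N m; "opening": opening from 0.0 (shut) to 1.0 (fully open); "grasp_force": force on a finger pad.
Only numpy, scipy, OpenCV 4.12 (cv2) and the standard library are available. Lean on these libraries where they do the work, as an engineer would, in place of code of your own. Each camera call takes 0.05 s, during which the arm holds its last target. There are 200 camera calls.

### The job

Do the daily test of the bench's stop button using the fingertips only, gripping nothing: press the winged mushroom head straight in until it latches and take the fingers off, so that it is seen to stay in. Then push one of its wings round clockwise (seen from above) with a fingertip, not gripping the wing, until the head springs back out, and finally press the small round reset button on the other box in fully and let it come out again. Do not pick up or disturb the bottle, flask, timer and cap standing round about.

Things in the scene. Friction and masses are not known exactly. Their poses are not given: they have to be found in the camera images.
- stop_box: the stop station: grey switch box 110 x 110 x 60 mm with a white lid, fixed to the table, carrying a black mushroom head with two wings. Origin at the centre of its underside, z up. It may stand left or right of the reset box, at any yaw within about 0.4 rad
- stop_head: black mushroom head: dome 40 mm across, two opposite wings reaching 46 mm from the axis, 14 mm high, 10 mm thick (6 mm core, a 2 mm pad on each side). Origin on the turning axis at the wings' mid-height: 83 mm above the table while out, 75 latched; 11 mm below the dome's top. Lid lies 23 mm below it while out, 15 latched. y along the left wing, z up; moves and turns with the head
- stop_top (a point): top centre of the mushroom head's dome, the place to press, 94 mm above the table while out
- wing_left (a point): point on the pushing face of the head's +y wing, 34 mm from the axis at mid-height, on the face that looks to the head's -x (towards the robot); pushing there to the head's +x turns the head clockwise. Moves with the head
- wing_right (a point): point on the pushing face of the head's -y wing, 34 mm from the axis at mid-height, on the face that looks to the head's +x; pushing there to the head's -x turns the head clockwise. Moves with the head
- stop_press (a joint): how far the mushroom head is pressed in, m: 0 out, latches by itself at about 0.0074 once pushed past about 0.0085, stop at 0.011. The spring rises from 2.4 N to 6.8 N, with up to about 2 N more while the latch clicks
- stop_twist (a joint): how far the head is turned clockwise seen from above, rad: 0 at rest, stop at 1.05, sprung back to 0 with up to 0.07 N m. Turned past about 0.4 while latched in, the latch lets go and the head springs out
- wing_push_faces: the two ribbed rubber pads (20 to 44 mm from the axis, 10 mm high) on the wings' pushing sides (push there for a clockwise turn), origin and axes as stop_head
- wing_back_faces: the two ribbed pads on the wings' other sides, origin and axes as stop_head. Touching both sides of the wings at once counts as gripping
- reset_box: the reset station: grey switch box 70 x 70 x 50 mm with a white lid, fixed to the table, with one small round black button in a steel ring. Origin at the centre of its underside, z up
- reset_button_top (a point): top centre of the reset button, 28 mm in diameter, 72 mm above the table while out
- reset_button (a joint): how far the reset button is pressed in, m: 0 out, 0.006 fully in (about 5 N); springs back
- bottle: 100 ml screw-cap bottle, 56 mm in diameter, 91 mm high, standing loose; origin at the centre of its underside
- flask: 100 ml conical flask, 64 mm in diameter, 102 mm high, standing loose; origin at the centre of its underside
- timer: bench timer, 65 x 61 x 24 mm, loose; origin at the centre of its underside
- cap: spare screw cap, 46 mm in diameter, 24 mm high, loose; origin at the centre of its underside

How it is judged (in metres and radians):
On the way, in this order (a step that is already met when the one before it is completed fails the run):
1. the mushroom head is pressed in and stays latched with the fingers off it (value of joint stop_press above 0.0065 m and contact force between the fingers and stop_head below 0.5 N), for 0.2 s.
2. the latched head is turned clockwise by pushing a wing (value of joint stop_press above 0.0055 m and value of joint stop_twist above 0.2 rad and contact force between the fingers and wing_push_faces above 0.1 N).
3. the head has sprung out again (value of joint stop_press below 0.002 m).
4. the reset button is pressed in while the stop head is out (value of joint reset_button above 0.0045 m and value of joint stop_press below 0.002 m).
At the end, for the whole second after the job is handed in: The mushroom head is fully out (within 1.5 mm) and turned back to rest (within 0.12 rad), the reset button is out again (within 1.5 mm), and bottle, flask, timer and cap are within 20 mm of where they stood (value of joint each of stop_press, reset_button below 0.0015 m and value of joint stop_twist below 0.12 rad and distance of each of bottle, flask, timer, cap from where it was at the start of the episode below 0.02 m); the robot touches nothing.
It fails at once if the reset button is pressed while the stop head is in (value of joint reset_button above 0.003 m and value of joint stop_press above 0.005 m).
It fails at once if a wing is gripped: both its sides are pressed at once (contact force between the fingers and wing_push_faces above 1 N and contact force between the fingers and wing_back_faces above 1 N).
It fails at once if the bottle, flask, timer or cap is lifted or pushed away by more than 20 mm (distance of any of bottle, flask, timer, cap from where it was at the start of the episode above 0.02 m).
It also fails if it takes over 64 s, if anything falls off the work surface, if the arm or the gripper's body presses on something with over 40 N, if the wrist force passes 120 N, or if a joint passes its speed limit or range.

## Working session

There is one attempt and no reset: what is moved stays moved. The work goes in short steps, Python scripts to look and compute and a tool call to move; the robot and the scene stay as the last step left them, time stands still between calls to the robot, and variables do not carry over. Pictures are saved under pics/ and viewed, at most 10 in all, crops included, and the job is handed in when it is done.

Besides the shell and the picture viewer there is one more tool, called after "Call:" as a command line: name --pt "numbers of a row" for each row, then --argument value for the rest. carry_out: Moves the arm, as the interface text tells. Its arguments: {"type":"object","properties":{"series":{"type":"array"},"force":{"type":"number"}},"required":["series"]}

```bash
mkdir -p pics; ls
cat > h.py <<'E'
import numpy as np, cv2
from rig import r
def ray(cam,px):
    c=r.get_calibration(cam);K=np.array(c["K"]);P=np.array(c["pose"])
    row,col=px
    d=np.array([(col-K[0,2])/K[0,0],-(row-K[1,2])/K[1,1],-1.])
    return P[:3,3],P[:3,:3]@d
def at_z(cam,px,z):
    o,d=ray(cam,px);return o+d*(z-o[2])/d[2]
def proj(cam,p):
    c=r.get_calibration(cam);K=np.array(c["K"]);P=np.array(c["pose"])
    q=P[:3,:3].T@(np.asarray(p,float)-P[:3,3]);q=q*[1,-1,-1]
    u=K@q;return u[1]/u[2],u[0]/u[2]
def snap(cam,name):
    im=r.grab_frame(cam);cv2.imwrite(f"pics/{name}.png",im[:,:,::-1]);return im
E
python3 - <<'E'
from h import *
np.set_printoptions(precision=2,suppress=True)
a=snap("top","t0");b=snap("side","s0")
cv2.imwrite("pics/both0.png",cv2.resize(np.vstack([a,b]),(400,600))[:,:,::-1])
for c in("top","side"):
    k=r.get_calibration(c);print(c,{x:np.array(k[x]) if x!='d' else 0 for x in k})
    for l in("stop_box","stop_head","reset_box","reset_button_top","wing_push_faces","bottle","flask","timer","cap"):
        for d in r.silhouettes(c,l)[:2]:
            z={"stop_head":83,"reset_button_top":72,"stop_box":60,"reset_box":50}.get(l,40)
            print(c,l,round(d["score"],2),np.array(d["position"]),d["region"].sum(),at_z(c,d["position"],z))
print(r.sense())
E
```

```text
pics
top {'K': array([[438.3 ,   0.  , 253.06],
       [  0.  , 438.3 , 195.8 ],
       [  0.  ,   0.  ,   1.  ]]), 'pose': array([[  -0.09,    0.97,   -0.23,  359.55],
       [  -1.  ,   -0.09,    0.02, -101.69],
       [  -0.  ,    0.23,    0.97,  928.89],
       [   0.  ,    0.  ,    0.  ,    1.  ]])}
top stop_box 0.84 [239.8 299.9] 3213 [ 465.64 -200.85   60.  ]
top stop_head 0.66 [236.7 304. ] 476 [ 468.09 -206.84   83.  ]
top stop_head 0.52 [255.1 156.4] 1390 [459.12  79.93  83.  ]
top reset_box 0.92 [253.8 153.8] 1436 [466.08  92.09  50.  ]
top reset_box 0.31 [173.2 215.7] 740 [621.73 -43.43  50.  ]
top reset_button_top 0.43 [254.6 151.5] 169 [462.27  91.77  72.  ]
top wing_push_faces 0.52 [237.2 303.5] 480 [ 472.68 -211.05   40.  ]
top flask 0.92 [173.8 216.7] 762 [623.2  -44.77  40.  ]
top flask 0.35 [238.9 298.7] 3191 [ 470.13 -200.91   40.  ]
top timer 0.83 [173.6 288. ] 800 [ 609.55 -194.51   40.  ]
top timer 0.67 [239.5 303. ] 457 [ 468.1  -209.48   40.  ]
top cap 0.95 [208.2 357.6] 416 [ 522.14 -329.49   40.  ]
side {'K': array([[450.86,   0.  , 249.45],
       [  0.  ,
[... 565 characters left out ...]
 0.64 [166.3 333.1] 278 [621.24 101.69  50.  ]
side bottle 0.81 [163.7 331.1] 257 [610.57 110.74  40.  ]
side flask 0.59 [208.8 299.1] 768 [632.4  -30.26  40.  ]
side timer 0.86 [262.  242.8] 786 [ 627.67 -202.5    40.  ]
side cap 0.65 [282.3 163.5] 459 [ 542.68 -340.44   40.  ]
{'clock': 1.0, 'qpos': array([ 1.33,  0.35,  1.63, -0.  ,  1.16, -0.  ]), 'qvel': array([ 0.,  0., -0., -0.,  0., -0.]), 'joint_efforts': array([ -0.  , -60.52, -34.24,  -0.  ,   0.  ,  -0.  ]), 'eef_pos': array([150.28, 606.68, 231.3 ]), 'tcp_rot': array([3.14, 0.  , 2.9 ]), 'contact_force': array([ 0.86, -0.4 , -0.56]), 'wrist_torque': array([ 0.01, -0.04,  0.03]), 'grasp_force': 0.0, 'opening': 1.0008997553200092}
```

Run:
```python
from h import *
a=cv2.imread("pics/t0.png");b=cv2.imread("pics/s0.png")
A=cv2.resize(a[130:330,100:400],(600,400))
c=cv2.resize(a[185:290,245:355],None,fx=3.6,fy=3.6,interpolation=cv2.INTER_CUBIC)
d=cv2.resize(b[160:265,130:240],None,fx=3.6,fy=3.6,interpolation=cv2.INTER_CUBIC)
cv2.imwrite("pics/crop0.png",np.hstack([c,d]))
cv2.imwrite("pics/A0.png",np.hstack([cv2.resize(a,(400,300)),cv2.resize(b,(400,300))]))
# region centroids & head orientation
for cam in("top","side"):
    x=r.silhouettes(cam,"stop_head")[0]["region"].astype(np.uint8)
    rc=cv2.minAreaRect(np.argwhere(x)[:,::-1].astype(np.float32));bp=cv2.boxPoints(rc)
    print(cam,rc,[at_z(cam,(p[1],p[0]),83).round(1)[:2] for p in bp])
    x=r.silhouettes(cam,"stop_box")[0]["region"].astype(np.uint8)
    cv2.imwrite(f"pics/m_{cam}.png",x*255)
```

```text
top ((303.0, 237.5), (18.882352828979492, 43.05882263183594), 61.927513122558594) [array([ 467.5, -159.1]), array([ 500.1, -237.4]), array([ 466. , -250.4]), array([ 433.9, -172.7])]
side ((186.1000213623047, 204.2000274658203), (17.441329956054688, 39.35479736328125), 63.43495178222656) [array([ 436.4, -234.3]), array([ 458.7, -155.3]), array([ 497.7, -170.5]), array([ 475. , -247.6])]
```

View pics/crop0.png

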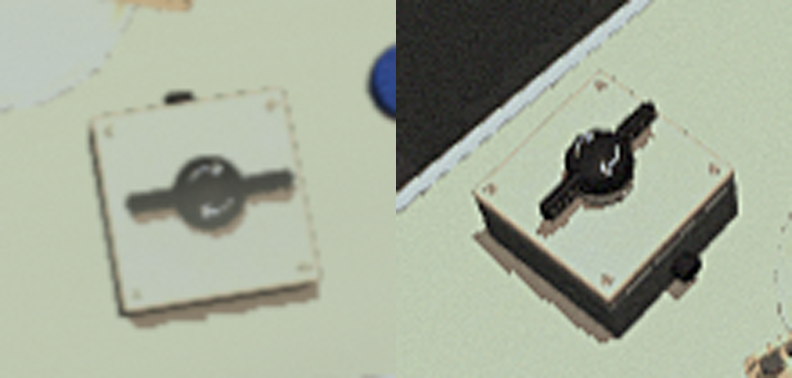

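View pics/A0.png

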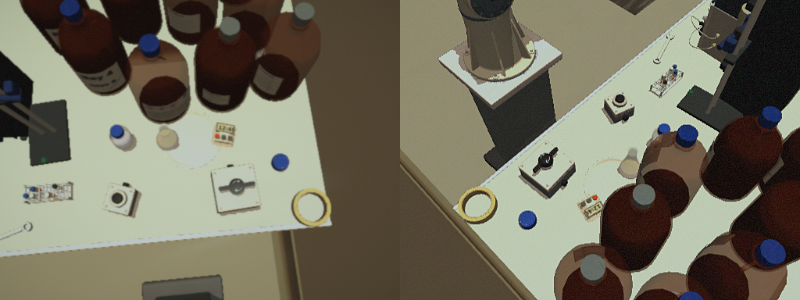

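The top view shows the stop box with the dome at about row 239, col 303 and the wings running roughly along y. The reset box is at about row 254, col 153. The bottle, flask, timer and cap all stand clear of both.

```bash
cat >> h.py <<'E'
from scipy.spatial.transform import Rotation as Ro
def plan(p,yaw):
    s=r.sense();R=Ro.from_euler("xyz",s["tcp_rot"]);T=Ro.from_euler("xyz",[np.pi,0,yaw])
    print("shift",(R.inv().apply(np.array(p)-s["eef_pos"])/250).round(4),"turn",((R.inv()*T).as_rotvec()/np.pi).round(4),"tcp",s["eef_pos"].round(1),s["tcp_rot"].round(3),"F",s["contact_force"].round(1),"t",s["clock"])
E
python3 - <<'E'
from h import *
t=lambda x,y:(185+y/3.6-.4,245+x/3.6-.4)
s=lambda x,y:(160+y/3.6-.4,130+(x-396)/3.6-.4)
print("tips",[at_z("top",t(*p),83).round(1) for p in((130,204),(292,178))],[at_z("side",s(*p),83).round(1) for p in((548,213),(650,110))])
print("dome",at_z("top",t(209,194),86).round(1),at_z("side",s(599,161),86).round(1))
L=[at_z("top",t(*p),60)[:2] for p in((92,122),(283,90),(319,280),(122,312))]
print(np.round(L,1),np.mean(L,0)); 
L=[at_z("side",s(*p),60)[:2] for p in((477,192),(601,73),(733,173),(611,299))]
print(np.round(L,1),np.mean(L,0))
a=cv2.imread("pics/t0.png");b=cv2.imread("pics/s0.png")
c=cv2.resize(a[220:290,120:190],(400,400),interpolation=cv2.INTER_CUBIC)
d=cv2.resize(b[105:175,245:315],(400,400),interpolation=cv2.INTER_CUBIC)
cv2.imwrite("pics/crop1.png",np.hstack([c,d]))
plan([470,-206,231],1.3)
E
```

```text
tips [array([ 463.4, -160.9,   83. ]), array([ 469.3, -249.4,   83. ])] [array([ 470.7, -245.3,   83. ]), array([ 463.7, -159.2,   83. ])]
dome [ 464.5 -203.5   86. ] [ 468.5 -203.7   86. ]
[[ 513.9 -146.3]
 [ 522.1 -254.9]
 [ 415.3 -260.8]
 [ 408.1 -151.9]] [ 464.8782694  -203.47443341]
[[ 419.  -258.6]
 [ 411.6 -153.2]
 [ 519.  -147.6]
 [ 525.7 -251.8]] [ 468.82856472 -202.82034348]
shift [-2.0230e+00 -2.8479e+00  1.0000e-03] turn [ 0.     -0.      0.5089] tcp [150.3 606.7 231.3] [ 3.142 -0.     2.899] F [-0.3 -0.3  0.1] t 1.2
```

View pics/crop1.png

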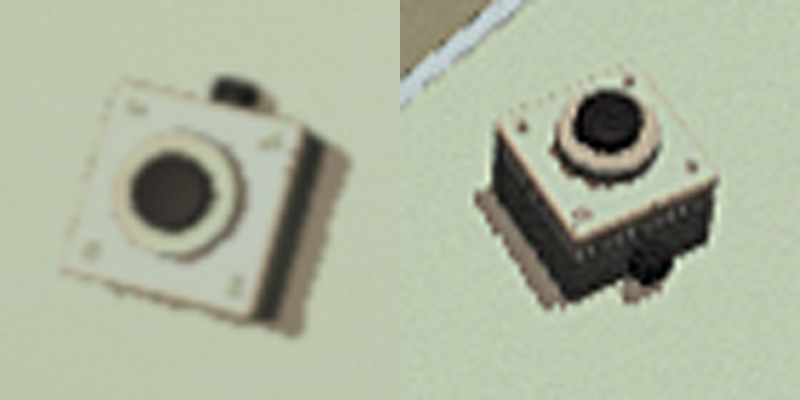

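Call:
carry_out --pt "0 0 0 -0.1 -0.14 0 1" --pt "0 0 0 -0.24 -0.33 0 1" --pt "0 0 0 -0.38 -0.52 0 1" --pt "0 0 0 -0.52 -0.72 0 1" --pt "0 0 0 -0.64 -0.88 0 1" --pt "0 0 0 -0.7 -0.96 0 1" --pt "0 0 0 -0.7 -0.96 0 1" --force 20

```text
clock: 2.08
eef_pos: [262.9, 330.5, 231.6]
tcp_rot: [3.141, 0.0, 2.896]
contact_force: [0.1, -0.0, -0.4]
opening: -0.0
grasp_force: 0.0
```

Call:
carry_out --pt "0 0 0 -0.1 -0.14 0 1" --pt "0 0 0 -0.24 -0.33 0 1" --pt "0 0 0 -0.38 -0.52 0 1" --pt "0 0 0 -0.52 -0.72 0 1" --pt "0 0 0 -0.64 -0.88 0 1" --pt "0 0 0 -0.7 -0.96 0 1" --pt "0 0 0 -0.7 -0.96 0 1"

```text
clock: 2.95
eef_pos: [375.6, 56.3, 231.4]
tcp_rot: [3.141, 0.0, 2.896]
contact_force: [-0.3, 0.4, -0.1]
opening: -0.003
grasp_force: 0.0
```

Call:
carry_out --pt "0 0 0.05 -0.1 -0.14 0 1" --pt "0 0 0.1 -0.2 -0.3 0 1" --pt "0 0 0.16 -0.32 -0.48 0 1" --pt "0 0 0.22 -0.44 -0.66 0 1" --pt "0 0 0.28 -0.54 -0.8 0 1" --pt "0 0 0.34 -0.61 -0.92 0 1" --pt "0 0 0.4 -0.61 -0.92 0 1" --pt "0 0 0.4 -0.61 -0.92 0 1"

```text
clock: 3.95
eef_pos: [468.0, -202.0, 231.0]
tcp_rot: [-3.141, -0.001, 1.644]
contact_force: [-0.0, 0.9, 1.0]
opening: 0.001
grasp_force: 0.0
```

Run:
```python
from h import *
print("btn",at_z("top",(252.8,149.9),72),at_z("side",(125.8,281.2),72))
plan([467,-203,110],1.645)
s=r.sense();print(s["opening"],s["qpos"])
```

```text
btn [466.06109018  94.74752439  72.        ] [469.78593299  94.96655168  72.        ]
shift [-0.004  -0.0042  0.4839] turn [-0.0001 -0.0002 -0.0004] tcp [ 468. -202.  231.] [-3.141e+00 -1.000e-03  1.644e+00] F [-0.   0.9  1. ] t 3.95
0.0010668820902624146 [-4.10727644e-01  1.73982115e-01  1.87609769e+00  5.15060645e-04
  1.09215405e+00 -4.84015839e-01]
```

Call:
carry_out --pt "0 0 0 0 0 0.14 1" --pt "0 0 0 0 -0.004 0.28 1" --pt "0 0 0 -0.004 -0.004 0.4 1" --pt "0 0 0 -0.004 -0.004 0.484 1" --pt "0 0 0 -0.004 -0.004 0.484 1"

```text
clock: 4.58
eef_pos: [465.7, -202.6, 109.1]
tcp_rot: [-3.139, -0.002, 1.647]
contact_force: [-1.3, 0.2, -0.2]
opening: 0.003
grasp_force: 0.0
```

Run:
```python
from h import *
a=snap("top","t1");b=snap("side","s1")
c=cv2.resize(a[185:290,245:355],None,fx=3.6,fy=3.6,interpolation=cv2.INTER_CUBIC)
d=cv2.resize(b[130:235,130:240],None,fx=3.6,fy=3.6,interpolation=cv2.INTER_CUBIC)
cv2.imwrite("pics/crop2.png",np.hstack([c,d]))
plan([467,-203,84],1.645)
```

```text
shift [0.0024 0.0002 0.1074] turn [0.0001 0.     0.0001] tcp [ 467.  -203.6  110.8] [3.141 0.    1.645] F [-0.  -0.   0.2] t 4.675
```

View pics/crop2.png

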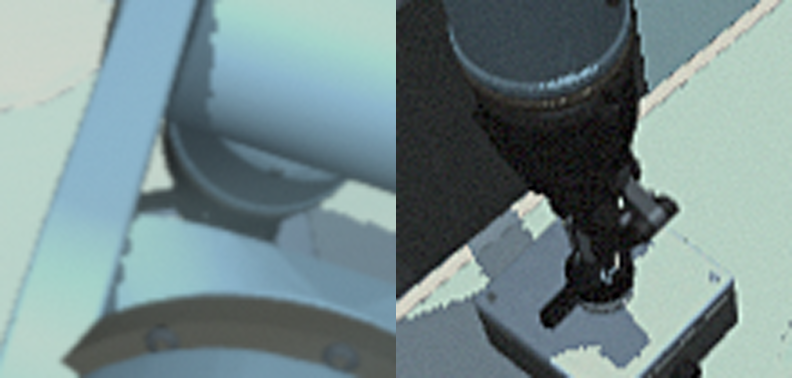

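The side view shows the fingertips right over the dome, so I'm pressing now.

Call:
carry_out --pt "0 0 0 0 0 0.04 1" --pt "0 0 0 0 0 0.07 1" --pt "0 0 0 0 0 0.09 1" --pt "0 0 0 0 0 0.1 1" --pt "0 0 0 0 0 0.107 1" --pt "0 0 0 0 0 0.107 1"

```text
clock: 5.42
eef_pos: [466.7, -204.5, 83.7]
tcp_rot: [3.141, 0.0, 1.642]
contact_force: [0.7, 0.8, 5.5]
opening: 0.0
grasp_force: 2.6
```

Call:
carry_out --pt "0 0 0 0 0 -0.04 1" --pt "0 0 0 0 0 -0.1 1" --pt "0 0 0 0 0 -0.16 1" --pt "0 0 0 0 -0.1 -0.18 1" --pt "0 0 0 0 -0.2 -0.18 1" --pt "0 0 0 0 -0.35 -0.18 1" --pt "0 0 0 0 -0.35 -0.18 1"

```text
clock: 6.3
eef_pos: [376.9, -210.3, 129.1]
tcp_rot: [-3.141, -0.0, 1.641]
contact_force: [-0.3, -0.5, 0.3]
opening: 0.0
grasp_force: 0.0
```

Run:
```python
from h import *
b=snap("side","s2")
d=cv2.resize(b[150:270,120:240],(600,600),interpolation=cv2.INTER_CUBIC)
cv2.imwrite("pics/crop3.png",d)
psi=.075;hx=np.array([np.cos(psi),np.sin(psi),0]);hy=np.array([-np.sin(psi),np.cos(psi),0])
H=np.array([467,-203.3,0])
for n,(x,y,z) in dict(above=(-30,36,110),low=(-30,36,67),end=(4,36,67)).items():
    p=H+x*hx+y*hy+[0,0,z];print(n,p);plan(p,1.645)
```

```text
above [ 434.38686599 -169.64909377  110.        ]
shift [0.1486 0.2337 0.0777] turn [ 0.0002  0.0002 -0.0013] tcp [ 378.7 -210.8  129.4] [3.141e+00 1.000e-03 1.641e+00] F [0.3 0.4 0.7] t 6.35
low [ 434.38686599 -169.64909377   67.        ]
shift [0.1487 0.2335 0.2497] turn [ 0.0002  0.0002 -0.0013] tcp [ 378.7 -210.8  129.4] [3.141e+00 1.000e-03 1.641e+00] F [0.3 0.4 0.7] t 6.35
end [ 468.29128581 -167.10148372   67.        ]
shift [0.1493 0.3695 0.2498] turn [ 0.0002  0.0002 -0.0013] tcp [ 378.7 -210.8  129.4] [3.141e+00 1.000e-03 1.641e+00] F [0.3 0.4 0.7] t 6.35
```

View pics/crop3.png

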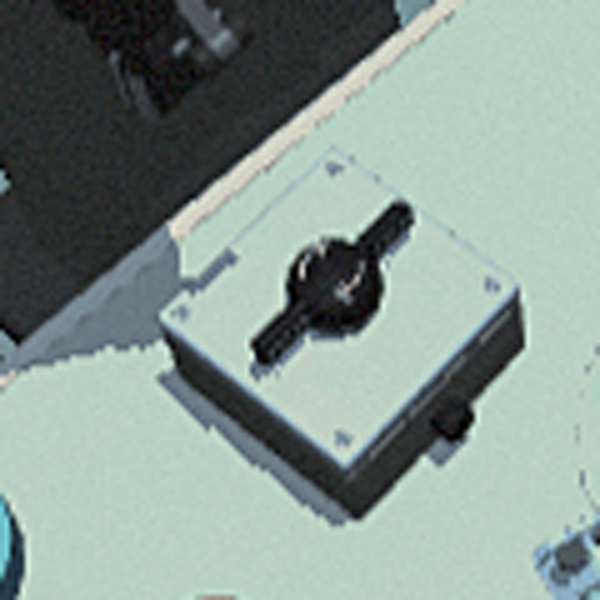

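The head now sits lower, with the dome at row 207, about 2 px down. It stays latched with the fingers away from it. Next I'm pushing the left wing.

Call:
carry_out --pt "0 0 0 0.07 0.1 0 1" --pt "0 0 0 0.152 0.21 0.06 1" --pt "0 0 0 0.152 0.22 0.15 1" --pt "0 0 0 0.152 0.22 0.22 1" --pt "0 0 0 0.152 0.22 0.25 1" --pt "0 0 0 0.152 0.22 0.25 1"

```text
clock: 7.1
eef_pos: [431.7, -168.8, 66.0]
tcp_rot: [-3.141, -0.0, 1.642]
contact_force: [0.3, 0.4, 0.8]
opening: -0.003
grasp_force: 0.0
```

Run:
```python
from h import *
b=snap("side","s3")
d=cv2.resize(b[150:270,120:240],(600,600),interpolation=cv2.INTER_CUBIC)
cv2.imwrite("pics/crop4.png",d)
plan([468.3-4,-167,67],1.645)
```

```text
shift [-0.0015  0.13   -0.0022] turn [ 0.0002  0.0001 -0.0009] tcp [ 431.8 -168.9   66.4] [3.141 0.    1.642] F [ 0.3 -0.4  0.6] t 7.15
```

View pics/crop4.png

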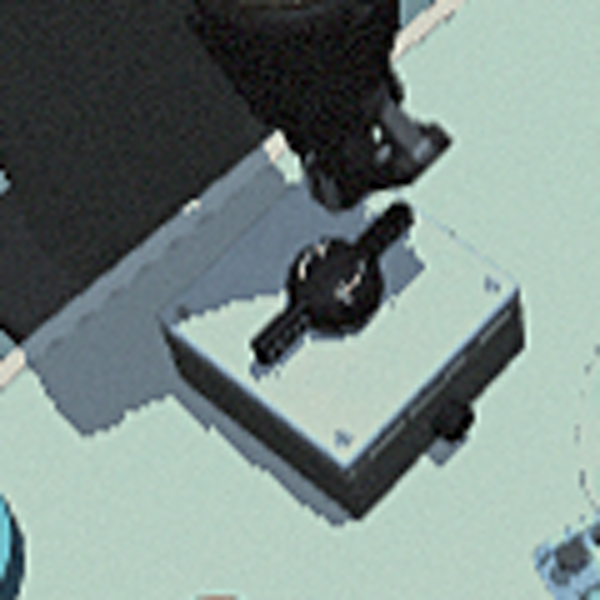

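The fingertip sits behind the left wing with a clear gap. I'll push gradually.

Call:
carry_out --pt "0 0 0 0 0.04 0 1" --pt "0 0 0 0 0.06 0 1" --pt "0 0 0 0 0.075 0 1" --pt "0 0 0 0 0.09 0 1" --pt "0 0 0 0 0.105 0 1" --pt "0 0 0 0 0.12 0 1" --pt "0 0 0 0 0.132 0 1" --pt "0 0 0 0 0.132 0 1"

```text
clock: 8.15
eef_pos: [464.4, -166.4, 66.0]
tcp_rot: [3.141, 0.0, 1.642]
contact_force: [-1.3, 0.3, -0.1]
opening: 0.005
grasp_force: 0.6
```

Run:
```python
from h import *
b=snap("side","s4")
d=cv2.resize(b[150:270,120:240],(600,600),interpolation=cv2.INTER_CUBIC)
cv2.imwrite("pics/crop5.png",d)
plan([468.3-4,-167,67],1.645)
```

```text
shift [-0.0025  0.0001 -0.0041] turn [-0.     -0.     -0.0009] tcp [ 464.2 -166.4   66. ] [-3.142 -0.     1.642] F [-0.5  1.7 -0.2] t 8.2
```

View pics/crop5.png

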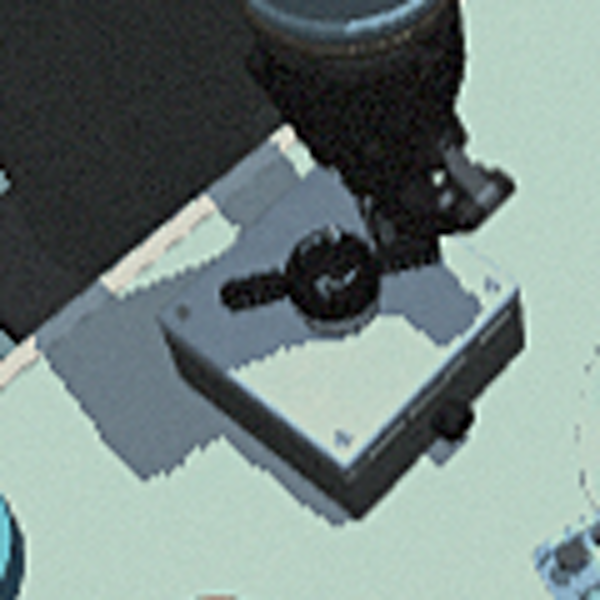

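The head has turned clearly and sprung out: the dome is back up at crop row 275 and the stem shows. Next I retract, rise and go to the reset button.

Call:
carry_out --pt "0 0 0 0 -0.04 0 1" --pt "0 0 0 0 -0.09 0 1" --pt "0 0 0 0 -0.16 0 1" --pt "0 0 0 0 -0.2 -0.04 1" --pt "0 0 0 0 -0.2 -0.2 1" --pt "0 0 0 0 -0.2 -0.32 1" --pt "0 0 0 0 -0.2 -0.32 1"

```text
clock: 9.07
eef_pos: [415.5, -170.8, 148.6]
tcp_rot: [3.137, 0.002, 1.642]
contact_force: [-0.8, -0.0, -0.7]
opening: 0.0
grasp_force: 0.0
```

Run:
```python
from h import *
b=snap("side","s5")
cv2.imwrite("pics/crop6.png",cv2.resize(b[150:270,120:240],(400,400),interpolation=cv2.INTER_CUBIC))
plan([468,95,145],1.645)
```

```text
shift [1.0438 0.2881 0.0084] turn [ 0.0008  0.0004 -0.001 ] tcp [ 414.7 -170.4  147.3] [3.139e+00 1.000e-03 1.642e+00] F [ 0.4 -0.5 -0.7] t 9.125
```

View pics/crop6.png

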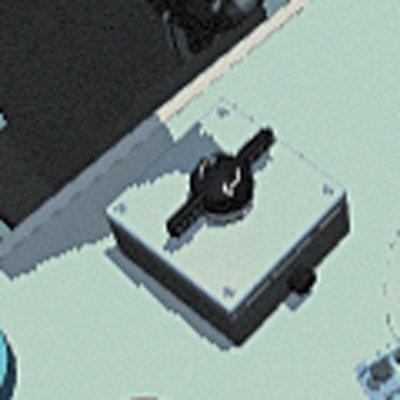

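The head is out and its wings are back at rest. I'm moving over the reset button.

Call:
carry_out --pt "0 0 0 0.15 0.04 -0.02 1" --pt "0 0 0 0.35 0.1 -0.04 1" --pt "0 0 0 0.55 0.16 -0.04 1" --pt "0 0 0 0.75 0.22 -0.04 1" --pt "0 0 0 0.92 0.27 -0.04 1" --pt "0 0 0 1 0.288 -0.02 1" --pt "0 0 0 1 0.288 0 1" --pt "0 0 0 1 0.288 0 1"

```text
clock: 10.12
eef_pos: [467.2, 83.8, 145.0]
tcp_rot: [-3.139, 0.0, 1.642]
contact_force: [0.5, 0.4, -0.4]
opening: 0.002
grasp_force: 0.0
```

Run:
```python
from h import *
plan([468,95,66.3],1.645)
```

```text
shift [0.0447 0.0072 0.3146] turn [-0.0007  0.0002 -0.0009] tcp [467.2  83.8 145. ] [-3.139  0.     1.642] F [ 0.5  0.4 -0.4] t 10.125
```

Call:
carry_out --pt "0 0 0 0.045 0.004 0.1 1" --pt "0 0 0 0.045 0.004 0.22 1" --pt "0 0 0 0.045 0.004 0.28 1" --pt "0 0 0 0.045 0.004 0.3 1" --pt "0 0 0 0.045 0.004 0.31 1" --pt "0 0 0 0.045 0.004 0.316 1" --pt "0 0 0 0.045 0.004 0.316 1"

```text
clock: 11.0
eef_pos: [468.8, 95.7, 67.6]
tcp_rot: [3.141, 0.0, 1.642]
contact_force: [-2.0, -2.6, 3.3]
opening: -0.002
grasp_force: 2.0
```

Call:
carry_out --pt "0 0 0 0 0 0.004 1" --pt "0 0 0 0 0 0.008 1" --pt "0 0 0 0 0 0.008 1" --pt "0 0 0 0 0 0.008 1"

```text
clock: 11.5
eef_pos: [468.9, 95.8, 65.9]
tcp_rot: [3.141, 0.0, 1.642]
contact_force: [-3.3, -3.8, 15.0]
opening: 0.004
grasp_force: 7.5
```

Run:
```python
from h import *
for i in range(3):
    b=snap("side","s6"); plan([468,95,66],1.645)
```

```text
shift [-0.0029 -0.0039 -0.0005] turn [ 0.0003  0.     -0.0008] tcp [468.9  95.8  65.9] [3.141 0.    1.642] F [-3.7 -4.6 14.3] t 11.55
shift [-0.0028 -0.0038 -0.0006] turn [ 0.0003  0.     -0.0008] tcp [468.9  95.8  65.9] [3.141 0.    1.642] F [-4.2 -3.9 14.6] t 11.6
shift [-0.0027 -0.0039 -0.0005] turn [ 0.0003  0.     -0.0009] tcp [468.9  95.7  65.9] [3.141 0.    1.642] F [-3.8 -4.  15.5] t 11.65
```

The button is fully in: 6.1 mm, with 15 N against the stop. I'm lifting off.

Call:
carry_out --pt "0 0 0 0 0 -0.04 1" --pt "0 0 0 0 0 -0.14 1" --pt "0 0 0 0 0 -0.26 1" --pt "0 0 0 0 -0.15 -0.38 1" --pt "0 0 0 0 -0.3 -0.4 1" --pt "0 0 0 0 -0.3 -0.4 1" --pt "0 0 0 0 -0.3 -0.4 1" --pt "0 0 0 0 -0.3 -0.4 1"

```text
clock: 12.65
eef_pos: [394.7, 90.6, 164.9]
tcp_rot: [3.141, -0.0, 1.642]
contact_force: [0.8, 0.8, 0.4]
opening: 0.001
grasp_force: 0.0
```

Run:
```python
from h import *
b=snap("side","s7");a=cv2.imread("pics/s0.png")
f=lambda m:cv2.resize(m[90:310,110:370],(400,338))
cv2.imwrite("pics/crop7.png",np.hstack([f(a),f(b[:,:,::-1])]))
```

```text
(no output)
```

View pics/crop7.png

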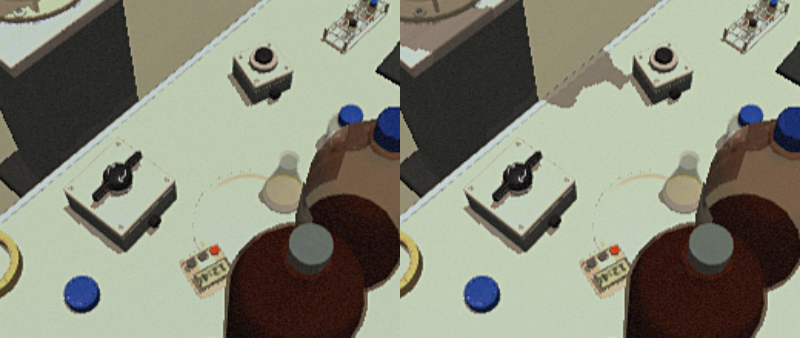

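The before and after pictures match: the head and the button are out, the loose things haven't moved, and the arm is clear.

```bash
python3 -c "
from rig import r
print(r.sign_off())"
```

```text
the job is handed in; nothing more can be done
None
```

The stop-button test is done and handed in, with no verdict returned: the head latched with the fingers off, a fingertip push on the left wing released it, the reset button was pressed fully in and came back out, and nothing else appears to have moved.

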